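# Warm the massage ball: roll it in and set the heat dial by clicks

### The job

Roll the stone massage ball along the warmer's tray, without lifting it, until it drops into the round pocket. Then set the heat dial: turn it clockwise all the way to its stop, then back (counter-clockwise) four clicks, and let go. Leave the other things on the shelf where they are.

Things in the scene. Friction and masses are not known exactly. Their poses are not given: they have to be found in the camera images.
- warmer: Massage-ball warmer: flat fixed grey appliance, 170 mm (x) by 335 mm (y), origin under its centre (ends at y -170, +165 mm), z up. Deck top 32 mm above the shelf. Its +y part (robot's left) is a bare metal tray, inside y -49 to +159 mm, x +-79 mm, with a lip 8 mm high, 6 mm wide. The dial is in its -y part (robot's right), axis 115 mm to -y of the origin.
- pocket (a point): Centre of the mouth, at deck height, of the shallow round pocket in the metal tray: 44 mm across, 14 mm deep, at x +15, y +10 mm from the warmer's origin. The ball seated in it rests on the rim, its centre about 20 mm above the deck, 10 mm lower than on the tray.
- massage_ball_center (a point): Centre of the loose polished stone ball, 60 mm diameter, about 0.3 kg, at rest on the metal tray (centre 30 mm above the deck), 70 to 125 mm to the +y side of the pocket. It rolls easily.
- dial_grip (a point): On the vertical axis of the heat dial, 64 mm above the shelf, at gripping height; turns with it. Black disc, 76 mm diameter (top 44 mm above the shelf), with an upright bar across: 16 mm thick, 64 mm long, top 78 mm above the shelf. One end is pointed (white line on top runs to it) and lies along this point's -y axis, 32 mm from the dial's axis; the blunt end lies 32 mm to +y.
- heat_dial (a joint): Dial angle in rad: 0 at the clockwise stop (from above), growing counter-clockwise to 3.49. A click every 0.349 rad (20 deg), counted from the stop; a sprung detent (about 0.12 N m to pass) draws the freed dial into the nearest. At 0 the pointed end points to the warmer's -y, at 1.571 to its +x. A black tick on the housing per click, the stop's twice as long. Starts at clicks 2 to 8.
- pill_case: Bystander: clear plastic seven-lid pill case, 42 x 170 x 25 mm; origin at the centre of its underside. Leave it where it is.
- thermometer_stand: Bystander: silver metal thermometer stand on a round 68 mm foot, 117 mm tall; origin at the centre of its underside. Leave it where it is.
- face_brush: Bystander: white hard silicone face brush, 155 mm long, 26 mm high; origin at the centre of its underside. Leave it where it is.
- comb: Bystander: black plastic comb lying flat, 180 mm long, 5 mm thick; origin at the centre of its underside. Leave it where it is.
- cream_jar: Bystander: glass cream jar with a metal cap, 68 mm wide, 55 mm tall; origin at the centre of its underside. Leave it where it is.
- soap_bar: Bystander: white bar of soap, 58 x 88 x 28 mm; origin at the centre of its underside. Leave it where it is.
- tumbler: Bystander: glass tumbler, 74 mm wide, 95 mm tall; origin at the centre of its underside. Leave it where it is.
- massage_ball: The same massage ball (its origin is a point on its surface that turns as it rolls: use point massage_ball_center).
Things that resemble listed ones, but are neither listed nor needed, are in the scene too. Leave any purple look-alike of the massage_ball alone.

How it is judged (in metres and radians):
On the way, in this order (a step that is already met when the one before it is completed fails the run):
1. the ball lies in the pocket (horizontal distance between massage_ball_center and pocket below 0.007 m and z of massage_ball_center in the frame of warmer below 0.056 m and linear speed of massage_ball below 0.03 m/s), for 0.2 s.
2. the dial is at its clockwise stop (value of joint heat_dial below 0.07 rad), for 0.1 s.
3. the dial stands four clicks back from the stop (value of joint heat_dial between 1.256 and 1.536 rad), for 0.2 s.
At the end, for the whole second after the job is handed in: The ball rests in the pocket (centre within 7 mm of the pocket's axis and less than 56 mm above the warmer's underside), and the dial rests released on the fourth click from its clockwise stop (1.396 rad, within 0.14 rad) (all of step 1 and all of step 3 and velocity of joint heat_dial between -0.1 and 0.1 rad/s); the robot touches nothing.
It fails at once if the ball is lifted more than 14 mm off the tray, or leaves it (z of massage_ball_center in the frame of warmer above 0.076 m or z of massage_ball_center in the frame of warmer below 0.04 m).
It fails at once if a bystander is moved by more than 30 mm (distance of any of pill_case, thermometer_stand, face_brush, comb, cream_jar, soap_bar, tumbler from where it was at the start of the episode above 0.03 m).
It also fails if it takes over 72 s, if anything falls off the work surface, if the arm or the gripper's body presses on something with over 40 N, if the wrist force passes 120 N, or if a joint passes its speed limit or range.

### The arm

A 7-joint arm with a two-finger parallel gripper is mounted at the origin on the work surface. World frame = base frame: x ahead of the robot, y to its left, z up, the work surface at z = 0. Lengths are in m, angles in degrees, forces in N, time in s.
With the tool pointing down it reaches from about 0.425 to 0.95 m from the base axis. Payload 16.7 kg.
Tool frame: the origin (TCP) lies on the centre line of the jaws, within the pads' length; the fingertips stand 11 mm ahead of it and the grasp point (between the pads) lies 8 mm behind it (env.nose_length is the distance from the TCP to the fingertips, in m); z points along the fingers, y is the line along which they close (so a half turn about z gives the same grasp; the last joint's range is limited). The gripper opens to 94 mm and grips with 3 to 60 N. Pads are 16 mm wide; open, the fingers measure 119 mm over their backs; the gripper's body (75 mm by 177 mm) begins 78 mm behind the grasp point.
Start: joints at [-72.565, 24.414, 4.234, 92.017, -1.954, 63.644, -3.845], TCP at [0.296, 0.607, 0.216] pointing down, gripper open.
Joint ranges: [-163.25, 163.25], [-28.42, 122.38], [-70.27, 78.77], [12.13, 141.07], [-58.53, 238.53], [9.26, 117.41], [-156.51, 156.51]. Speed limits (degrees/s): [108.29, 108.29, 136.94, 136.94, 172.46, 172.46, 172.46].

### API

Orientations are given as [roll, pitch, yaw] about the fixed x, y, z axes, in that order (R = Rz(yaw) Ry(pitch) Rx(roll)).
In Python, from station import env gives the robot as it stands.
- The arm moves only by the tool jog_arm, never from a script. Its argument "increments" is a list of rows, each a list of 7 numbers: the shift along the tool's x, y, z in mm, then the turn, a rotation vector about the tool's x, y, z in rad, then the opening, from 0 (shut) to 1 (fully open). In form: [[tx, ty, tz, rx, ry, rz, hand], ...]. A call has 1 to 5 rows; each row shifts and turns the commanded pose from where the row before left it, along the tool's axes as they then stand; what a row does not reach is not made up. A row lasts 1/8 s, in which the tool goes at most 62.5 mm and 10.7 degrees, less where a joint would pass 70% of its speed; a pose out of reach is approached as far as the arm can. A call with a gripper value outside its range is refused whole. The fingers move at their own pace and stop on an object; "newtons" is the grip in N (left out, the last holds). Time passes only in rows, so rows that do not move let the fingers close. It gives the time, the measured TCP pose, the force, the opening and the grip force at its end, in the units of the state.
- env.get_state(): the state, without advancing time (a new reading comes with each control period).
- env.get_image(name): name is "scene" or "top" or "wrist"; returns the picture (480x640x3 uint8, blue, green, red); there is no depth.
- env.camera_model(name): a dict with "fx", "fy", "cx", "cy" (pixels), "cam_to_world" (4x4, takes a point from camera to world coordinates); the wrist camera has in their place "hand_eye" (4x4, takes a point from camera to tool coordinates, whose origin is the TCP and whose axes are the flange's). Camera axes: x right, y down, z forward; pixel columns grow to the right and rows downward; lengths in m; the calibration is good to about 2 mm. A picture is of the moment at which its call begins: read the wrist's pose just before it. camera_model takes no time and is no camera call.
- env.hand_in(): hands the job in; it is judged then, once.
The state is a dict: "t": time; "q": joint angles; "joint_vel": joint speeds; "joint_efforts": joint torques, N m; "ee_pos": TCP position; "orientation": TCP orientation; "force": force on the tool from outside, world axes, zero at the start; "moment": the same for the moment, N m; "opening": finger opening in m; "grip_force": force on a finger pad.
Only numpy, scipy, OpenCV 4.12 (cv2) and the standard library are available. Lean on these libraries where they do the work, as an engineer would, in place of code of your own. Each camera call takes 0.05 s, during which the arm holds its last target. There are 200 camera calls.

## Working session

There is one attempt and no reset: what is moved stays moved. The work goes in short steps, Python scripts to look and compute and a tool call to move; the robot and the scene stay as the last step left them, time stands still between calls to the robot, and variables do not carry over. Pictures are saved under pics/ and viewed, at most 10 in all, crops included, and the job is handed in when it is done.

Besides the shell and the picture viewer there is one more tool, called after ">>>" as name(argument=value, ...) on one line, values as JSON. jog_arm: Moves the arm, as the interface text tells. Its arguments: {"type":"object","properties":{"increments":{"type":"array"},"newtons":{"type":"number"}},"required":["increments"]}

```bash
mkdir -p pics
cat > h.py <<'E'
from station import env
import numpy as np, cv2
from scipy.spatial.transform import Rotation as R
def cam(n):
    c=env.camera_model(n)
    if 'cam_to_world' in c: T=np.array(c['cam_to_world'])
    else:
        s=env.get_state(); W=np.eye(4); W[:3,:3]=R.from_euler('xyz',s['orientation'],degrees=True).as_matrix(); W[:3,3]=s['ee_pos']
        T=W@np.array(c['hand_eye'])
    return c,T
def px2w(ct,u,v,z):
    c,T=ct; d=T[:3,:3]@np.array([(u-c['cx'])/c['fx'],(v-c['cy'])/c['fy'],1]); o=T[:3,3]
    return o+d*(z-o[2])/d[2]
def w2px(ct,p):
    c,T=ct; q=np.linalg.inv(T)@np.append(p,1); return c['fx']*q[0]/q[2]+c['cx'],c['fy']*q[1]/q[2]+c['cy']
E
python3 - <<'E'
from h import *
s=env.get_state(); print(s)
for n in ('scene','top'):
    cv2.imwrite(f'pics/{n}0.png',env.get_image(n)); c,T=cam(n); print(n,c['fx'],T.round(3).tolist())
print(env.camera_model('wrist'))
E
```

```text
{'t': 0.0, 'q': array([-72.56309659,  24.44913101,   4.23212106,  92.05269668,
        -1.95388576,  63.64337023,  -3.84455629]), 'joint_vel': array([-0.06067471, -0.13389941,  0.00538268,  0.06567617, -0.04085361,
        0.04356932,  0.00750934]), 'joint_efforts': array([ 1.21557852e-03, -9.35813570e+01,  3.66791859e+00, -4.54200089e+01,
       -4.86726814e-02,  1.98673300e-02,  1.20938066e-04]), 'ee_pos': array([0.29577502, 0.60626908, 0.21577856]), 'orientation': array([-1.79927198e+02,  5.58457316e-03,  1.53994778e+02]), 'force': array([ 1.26708111,  0.22487798, -0.13682539]), 'moment': array([0.01759452, 0.04101877, 0.02727436]), 'grip_force': 0.0, 'opening': 0.09398544015311631}
scene 530.4548030553026 [[0.506, 0.543, -0.67, 1.221], [0.862, -0.322, 0.391, -0.316], [-0.003, -0.776, -0.631, 0.699], [0.0, 0.0, 0.0, 1.0]]
top 441.69309398532187 [[-0.016, -0.996, 0.086, 0.488], [-1.0, 0.015, -0.014, 0.063], [0.012, -0.086, -0.996, 0.917], [0.0, 0.0, 0.0, 1.0]]
{'fx': 419.474267998181, 'fy': 419.474267998181, 'cx': 324.0359114074095, 'cy': 238.8190810663813, 'hand_eye': array([[-1.66857150e-03, -9.58474530e-01, -2.85173265e-01,
         8.27747445e-02],
       [ 9.99998429e-01, -1.42868631e-03, -1.04921979e-03,
        -2.95610276e-04],
       [ 5.98227307e-04, -2.85174568e-01,  9.58475408e-01,
        -1.68056892e-01],
       [ 0.00000000e+00,  0.00000000e+00,  0.00000000e+00,
         1.00000000e+00]])}
```

View pics/top0.png

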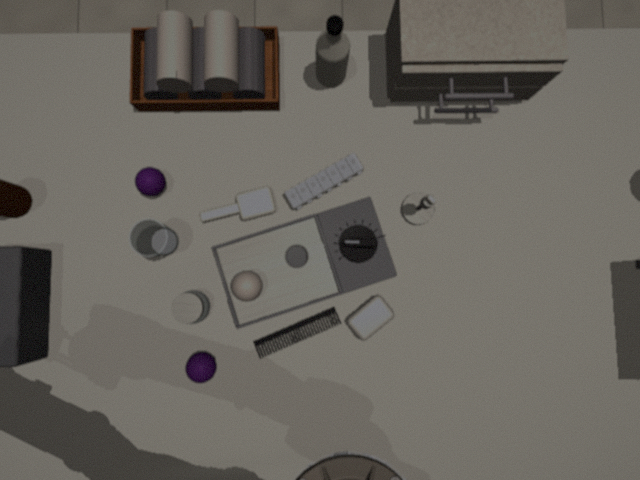

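View pics/scene0.png

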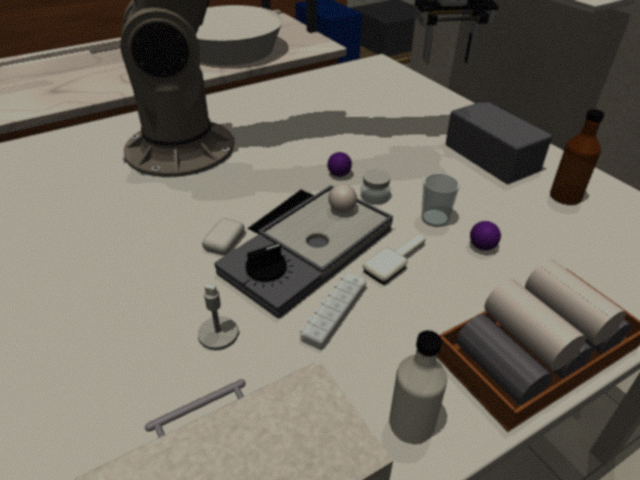

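The candidates for the ball in the top view are the pale ball on the tray at (246,286) and the purple look-alikes at (150,181) and (201,367). I choose the pale one. The pocket is at about (297,257) and the dial at about (358,243). One close crop will check this.

Run:
```python
import cv2
a=cv2.imread('pics/top0.png')[190:335,205:405]
cv2.imwrite('pics/c1.png',cv2.resize(cv2.convertScaleAbs(a,alpha=1.5,beta=20),None,fx=4,fy=4,interpolation=cv2.INTER_CUBIC))
```

```text
(no output)
```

View pics/c1.png

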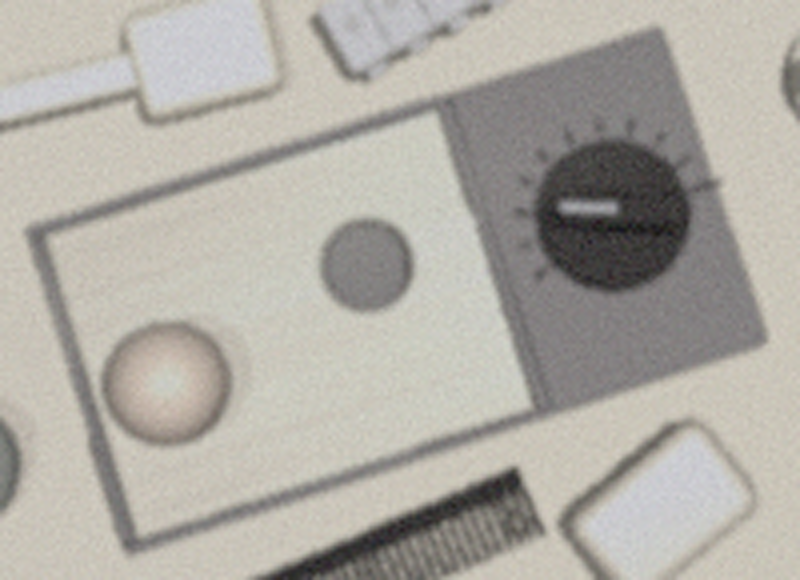

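The crop shows:
- **Ball:** pale stone ball at crop (167,383).
- **Pocket:** crop (367,265).
- **Dial:** centre at (614,215), with the long stop tick at (712,183). The white pointer points left, about 162° counter-clockwise from the stop, which makes it click 8.
- **Housing corners:** (30,230), (128,550), (768,340) and (660,30).

Run:
```python
from h import *
ct=cam('top')
def P(u,v,z): return px2w(ct,u/4+205-.4,v/4+190-.4,z)
L={'ball':(167,383,.06),'pocket':(367,265,.032),'dial':(614,215,.044),'TL':(30,230,.04),'BL':(128,550,.04),'BR':(768,340,.032),'TR':(660,30,.032),'tick':(712,183,.032)}
W={k:P(*v) for k,v in L.items()}
for k in W: print(k,W[k].round(4))
M={'pocket':(.015,.01),'dial':(0,-.115),'TL':(.085,.165),'BL':(-.085,.165),'BR':(-.085,-.17),'TR':(.085,-.17)}
from scipy.optimize import least_squares
f=lambda p:np.concatenate([np.array([p[0]+np.cos(p[2])*a-np.sin(p[2])*b,p[1]+np.sin(p[2])*a+np.cos(p[2])*b])-W[k][:2] for k,(a,b) in M.items()])
r=least_squares(f,[.46,.06,-.3]);print(r.x,np.degrees(r.x[2]),(r.fun*1e3).round(1))
x,y,t=r.x;A=np.array([[np.cos(t),-np.sin(t)],[np.sin(t),np.cos(t)]])
for k in('pocket','dial'): print(k,A@M[k]+[x,y])
print('ball in warmer',A.T@(W['ball'][:2]-[x,y]))
```

```text
ball [0.4797 0.1919 0.06  ]
pocket [0.5367 0.096  0.032 ]
dial [ 0.559  -0.0273  0.044 ]
TL [0.5562 0.2626 0.04  ]
BL [0.3985 0.2141 0.04  ]
BR [ 0.496  -0.1043  0.032 ]
TR [ 0.6539 -0.0542  0.032 ]
tick [ 0.5754 -0.0785  0.032 ]
[0.52534277 0.08204791 0.29912408] 17.138547151302966 [ 0.1  0.1  0.2 -0.5  1.8  2.1 -3.   0.6 -1.8 -1.1  2.7 -1.1]
pocket [0.53672986 0.09602411]
dial [ 0.55923135 -0.02784551]
ball in warmer [-0.01127253  0.11843103]
```

>>> jog_arm(increments=[[-34.7,-29.2,0,0,0,0,1],[-34.7,-29.2,0,0,0,0,1],[-34.7,-29.2,0,0,0,0,1],[-34.7,-29.2,0,0,0,0,1],[-34.7,-29.2,0,0,0,0,1]])

```text
t: 0.72
ee_pos: [0.3882, 0.3978, 0.2163]
orientation: [-180.0, -0.0, 154.0]
force: [0.5, -0.9, 0.5]
opening: 0.0938
grip_force: 0.0
```

>>> jog_arm(increments=[[-34.7,-29.2,0,0,0,0,1],[-34.7,-29.2,0,0,0,0,1],[-34.7,-29.2,0,0,0,0,1],[-34.7,-29.2,0,0,0,0,1],[-34.7,-29.2,0,0,0,0,1]])

```text
t: 1.35
ee_pos: [0.48, 0.1906, 0.2164]
orientation: [-180.0, -0.0, 154.0]
force: [0.2, -0.1, 0.5]
opening: 0.0936
grip_force: 0.0
```

>>> jog_arm(increments=[[0,0,0,0,0,-0.165,1],[0,0,0,0,0,-0.165,1],[0,0,0,0,0,-0.165,1],[0,0,0,0,0,-0.165,1],[0,0,0,0,0,-0.165,1]])

```text
t: 1.98
ee_pos: [0.4796, 0.1919, 0.2162]
orientation: [-180.0, -0.0, -158.4]
force: [0.4, 0.4, -0.3]
opening: 0.0938
grip_force: 0.0
```

>>> jog_arm(increments=[[0,0,0,0,0,-0.165,1],[0,0,0,0,0,0,1]])

```text
t: 2.22
ee_pos: [0.4796, 0.1919, 0.2163]
orientation: [180.0, -0.0, -149.3]
force: [0.2, -0.1, 1.3]
opening: 0.0943
grip_force: 0.0
```

Run:
```python
from h import *
ct=cam('wrist'); s=env.get_state(); print(s['ee_pos'],s['orientation'],s['q'].round(0),s['force'],s['t'])
cv2.imwrite('pics/w1.png',env.get_image('wrist'))
print('exp ball',w2px(ct,[.4797,.1919,.062]),'pocket',w2px(ct,[.5367,.096,.032]))
```

```text
[0.47964119 0.19192298 0.21630622] [ 1.79996888e+02 -2.16862737e-02 -1.49335700e+02] [-38.  10.  10. 113.  -2.  58.  94.] [ 0.15962404 -0.13164274  1.3044996 ] 2.225
exp ball (np.float64(325.18377682261576), np.float64(223.94188528634584)) pocket (np.float64(195.7296340291201), np.float64(215.56081692846155))
```

View pics/w1.png

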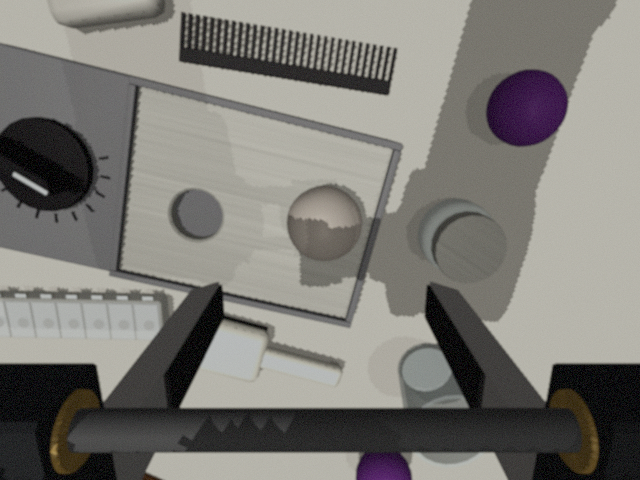

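The wrist view shows the ball at (325,223) and the pocket at (196,213), both within a few pixels of my predictions. The jar at (465,240) is clear of the trailing finger. I'll descend around the ball and loosely cage it.

>>> jog_arm(increments=[[0,0,40,0,0,0,1],[0,0,40,0,0,0,1],[0,0,40,0,0,0,1],[0,0,25,0,0,0,1],[0,0,15,0,0,0,1]], newtons=3)

```text
t: 2.9
ee_pos: [0.4793, 0.1918, 0.0553]
orientation: [-180.0, -0.1, -149.5]
force: [0.6, -0.1, 0.7]
opening: 0.0943
grip_force: 0.0
```

>>> jog_arm(increments=[[0,0,0,0,0,0,0.85],[0,0,0,0,0,0,0.75],[0,0,0,0,0,0,0.7],[0,0,0,0,0,0,0.7],[0,0,0,0,0,0,0.7]])

```text
t: 3.52
ee_pos: [0.4799, 0.1922, 0.0568]
orientation: [180.0, 0.0, -149.3]
force: [-0.4, -0.0, 0.8]
opening: 0.0654
grip_force: 0.0
```

Run:
```python
from h import *
s=env.get_state(); Rm=R.from_euler('xyz',s['orientation'],degrees=True)
print(s['ee_pos'],s['opening'],Rm.inv().apply(np.array([.5367,.0960,.056])-s['ee_pos'])*1e3)
```

```text
[0.47989169 0.19215805 0.05678789] 0.06537630851284829 [   0.27312085 -111.68476401    0.784185  ]
```

>>> jog_arm(increments=[[0,-2,0,0,0,0,0.7],[0,-4,0,0,0,0,0.7],[0,-6,0,0,0,0,0.7],[0,-6,0,0,0,0,0.7],[0,-6,0,0,0,0,0.7]])

```text
t: 4.15
ee_pos: [0.4923, 0.1708, 0.0565]
orientation: [-180.0, -0.0, -149.3]
force: [0.1, 0.9, 0.7]
opening: 0.0656
grip_force: 0.3
```

>>> jog_arm(increments=[[0,-6,0,0,0,0,0.7],[0,-6,0,0,0,0,0.7],[0,-6,0,0,0,0,0.7],[0,-6,0,0,0,0,0.7],[0,-6,0,0,0,0,0.7]])

```text
t: 4.78
ee_pos: [0.5075, 0.1453, 0.0565]
orientation: [180.0, -0.0, -149.3]
force: [0.2, 0.4, -0.3]
opening: 0.0659
grip_force: 0.3
```

Run:
```python
from h import *
ct=cam('wrist'); s=env.get_state(); Rm=R.from_euler('xyz',s['orientation'],degrees=True)
print(s['ee_pos'],s['force'],Rm.inv().apply(np.array([.5367,.0960,.056])-s['ee_pos'])*1e3, w2px(ct,[*s['ee_pos'][:2],.062]))
cv2.imwrite('pics/w2.png',env.get_image('wrist'))
```

```text
[0.50752012 0.14527538 0.05646242] [ 0.21737513  0.40715904 -0.29545066] [  0.08241158 -57.26710896   0.46214824] (np.float64(326.0152905560664), np.float64(317.2902979133824))
```

View pics/w2.png

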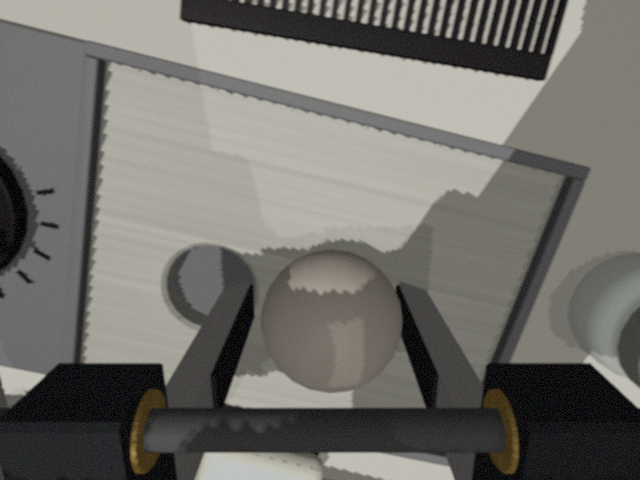

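The ball is centred between the pads at about (332,321), close to the expected (326,317), and the pocket is ahead at (210,285). The cage is holding it, so I'll continue.

>>> jog_arm(increments=[[0,-4,0,0,0,0,0.7],[0,-5,0,0,0,0,0.7],[0,-6,0,0,0,0,0.7],[0,-6,0,0,0,0,0.7],[0,-6,0,0,0,0,0.7]])

```text
t: 5.45
ee_pos: [0.5213, 0.122, 0.0565]
orientation: [-180.0, -0.0, -149.3]
force: [-1.0, 0.4, 0.2]
opening: 0.0657
grip_force: 0.3
```

>>> jog_arm(increments=[[0,-6,0,0,0,0,0.7],[0,-5,0,0,0,0,0.7],[0,-4,0,0,0,0,0.7],[0,-3,0,0,0,0,0.7],[0,-3,0,0,0,0,0.7]])

```text
t: 6.08
ee_pos: [0.5319, 0.1042, 0.0564]
orientation: [-180.0, -0.0, -149.3]
force: [0.5, -2.4, -1.4]
opening: 0.066
grip_force: 0.5
```

>>> jog_arm(increments=[[0,-3,0,0,0,0,0.7],[0,-2,0,0,0,0,0.7],[0,-2,0,0,0,0,0.7],[0,-2,0,0,0,0,0.7],[0,0,0,0,0,0,0.7]])

```text
t: 6.7
ee_pos: [0.5365, 0.0966, 0.0565]
orientation: [180.0, 0.0, -149.3]
force: [0.6, 1.0, 0.2]
opening: 0.0655
grip_force: 0.0
```

Run:
```python
from h import *
ct=cam('wrist'); s=env.get_state(); Rm=R.from_euler('xyz',s['orientation'],degrees=True)
print(s['ee_pos'],s['force'],s['grip_force'],Rm.inv().apply(np.array([.5367,.0960,.056])-s['ee_pos'])*1e3, w2px(ct,[.5367,.096,.062]), w2px(ct,[.5367,.096,.052]))
cv2.imwrite('pics/w3.png',env.get_image('wrist'))
```

```text
[0.53651344 0.09661744 0.05651037] [0.59867175 0.96532241 0.18562529] 0.0 [ 0.15499625 -0.62613021  0.51034415] (np.float64(324.55173958875446), np.float64(316.9132936230005)) (np.float64(324.54181454540674), np.float64(306.64189624836644))
```

View pics/w3.png

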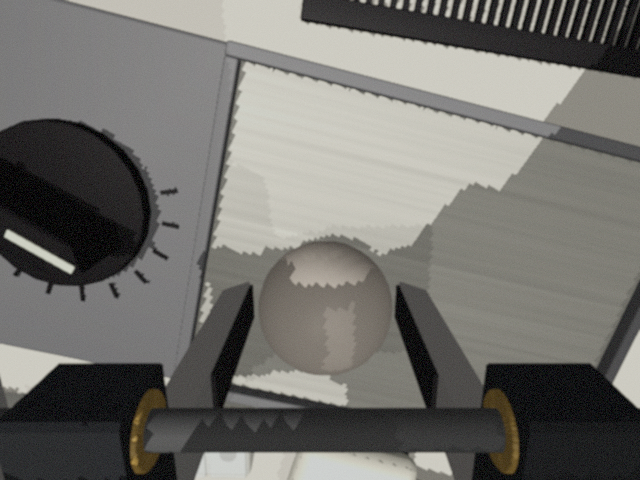

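The ball's centre is now at (325,307), which matches the seated prediction of (324.5,306.6), so it is in the pocket. Next I'll open, rise, move over the dial and turn to the bar.

>>> jog_arm(increments=[[0,0,0,0,0,0,1],[0,0,0,0,0,0,1],[0,0,0,0,0,0,1],[0,0,-15,0,0,0,1],[0,0,-30,0,0,0,1]])

```text
t: 7.38
ee_pos: [0.5359, 0.0965, 0.102]
orientation: [180.0, -0.1, -149.3]
force: [0.0, -0.6, -0.8]
opening: 0.094
grip_force: 0.0
```

>>> jog_arm(increments=[[0,0,-65,0,0,0,1],[11,-29.7,0,0,0,0,1],[11,-29.7,0,0,0,0,1],[11,-29.7,0,0,0,0,1],[11,-29.7,0,0,0,0,1]])

```text
t: 8.0
ee_pos: [0.5595, -0.0289, 0.1652]
orientation: [-180.0, 0.1, -149.3]
force: [0.2, -0.5, -0.6]
opening: 0.0944
grip_force: 0.0
```

>>> jog_arm(increments=[[0,0,0,0,0,0.18,1],[0,0,0,0,0,0.18,1],[0,0,0,0,0,0.18,1],[0,0,0,0,0,0.18,1],[0,0,0,0,0,0.18,1]])

```text
t: 8.62
ee_pos: [0.5594, -0.028, 0.165]
orientation: [180.0, 0.0, 158.8]
force: [0.8, 0.2, -0.5]
opening: 0.0938
grip_force: 0.0
```

>>> jog_arm(increments=[[0,0,0,0,0,0.18,1],[0,0,0,0,0,0.18,1],[0,0,0,0,0,0.18,1],[0,0,0,0,0,0.18,1],[0,0,0,0,0,0.18,1]])

```text
t: 9.25
ee_pos: [0.5594, -0.0278, 0.165]
orientation: [180.0, -0.0, 107.3]
force: [-0.8, 0.7, 0.7]
opening: 0.094
grip_force: 0.0
```

>>> jog_arm(increments=[[0,0,0,0,0,0.18,1],[0,0,0,0,0,0.18,1],[0,0,0,0,0,0,1]])

```text
t: 9.62
ee_pos: [0.5594, -0.0277, 0.1647]
orientation: [180.0, -0.0, 87.0]
force: [-0.0, -0.4, 0.3]
opening: 0.094
grip_force: 0.0
```

Run:
```python
from h import *
ct=cam('wrist'); s=env.get_state()
print(s['ee_pos'],s['orientation'],s['q'].round(0))
cv2.imwrite('pics/w4.png',env.get_image('wrist'))
print('axis top',w2px(ct,[.5592,-.0278,.078]),'ball',w2px(ct,[.5367,.096,.052]))
d=np.radians(-72.9+160)
print('tip',w2px(ct,[.5592+.032*np.cos(d),-.0278+.032*np.sin(d),.078]))
```

```text
[ 0.55940764 -0.02770708  0.16469521] [ 1.79978238e+02 -2.04820331e-02  8.70295889e+01] [-36.  20.  40. 112. -16.  54.   9.]
axis top (np.float64(323.2400142449565), np.float64(249.45235500397078)) ball (np.float64(275.8574803725864), np.float64(46.91448163468522))
tip (np.float64(323.0616625784345), np.float64(200.09475432286698))
```

View pics/w4.png

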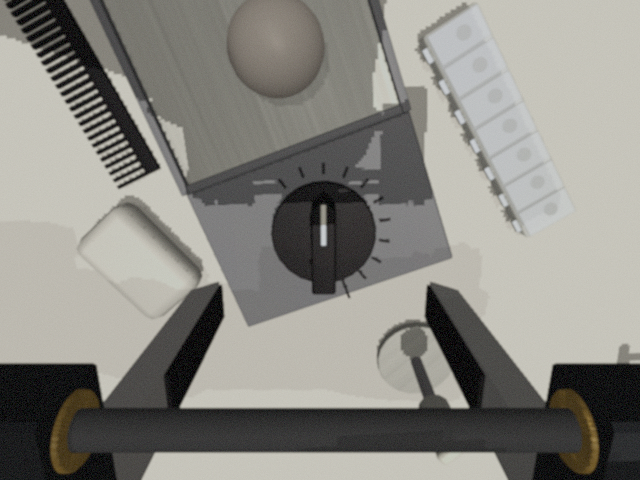

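The dial bar runs vertically from (323,195) to (324,293), aligned with the jaws and centred as predicted, and the pointer is at click 8. The ball is seated at (276,46). I'll descend and grip.

>>> jog_arm(increments=[[0,0,40,0,0,0,1],[0,0,40,0,0,0,0.8],[0,0,25,0,0,0,0.5],[0,0,0,0,0,0,0.3],[0,0,0,0,0,0,0.1]], newtons=25)

```text
t: 10.3
ee_pos: [0.5598, -0.0281, 0.0601]
orientation: [180.0, -0.0, 87.0]
force: [-0.3, 0.5, -0.2]
opening: 0.0571
grip_force: 0.0
```

>>> jog_arm(increments=[[0,0,0,0,0,0,0],[0,0,0,0,0,0,0],[0,0,0,0,0,0,0],[0,0,0,0,0,0,0],[0,0,0,0,0,0,0]])

```text
t: 10.92
ee_pos: [0.559, -0.0279, 0.0591]
orientation: [-180.0, -0.0, 87.0]
force: [-3.5, 0.5, 5.5]
opening: 0.0157
grip_force: 25.0
```

>>> jog_arm(increments=[[0,0,0,0,0,0.08,0],[0,0,0,0,0,0.14,0],[0,0,0,0,0,0.17,0],[0,0,0,0,0,0.17,0],[0,0,0,0,0,0.17,0]])

```text
t: 11.55
ee_pos: [0.5585, -0.0276, 0.0591]
orientation: [-179.9, 0.0, 44.8]
force: [-6.0, 2.3, 7.7]
opening: 0.016
grip_force: 25.3
```

>>> jog_arm(increments=[[0,0,0,0,0,0.17,0],[0,0,0,0,0,0.17,0],[0,0,0,0,0,0.17,0],[0,0,0,0,0,0.17,0],[0,0,0,0,0,0.17,0]])

```text
t: 12.18
ee_pos: [0.5583, -0.0271, 0.059]
orientation: [-179.9, 0.1, -3.8]
force: [-9.4, 5.3, 10.4]
opening: 0.0159
grip_force: 25.0
```

>>> jog_arm(increments=[[0,0,0,0,0,0.1,0],[0,0,0,0,0,0.065,0],[0,0,0,0,0,0,0],[0,0,0,0,0,0,0.5],[0,0,0,0,0,0,0.8]])

```text
t: 12.8
ee_pos: [0.5594, -0.028, 0.0589]
orientation: [180.0, -0.0, -13.0]
force: [-0.0, -0.5, 0.0]
opening: 0.0321
grip_force: 0.0
```

Opened with the bar turned 100°. With the full opening, the jaws clear the bar's ends (33 mm radius against 47 mm), so I can turn back 180° in place.

>>> jog_arm(increments=[[0,0,0,0,0,0,1],[0,0,0,0,0,0,1],[0,0,0,0,0,0,1],[0,0,-3,0,0,-0.04,1],[0,0,0,0,0,-0.1,1]])

```text
t: 13.42
ee_pos: [0.5594, -0.0281, 0.0622]
orientation: [180.0, -0.0, -4.8]
force: [-1.2, -0.2, -0.3]
opening: 0.0822
grip_force: 0.0
```

>>> jog_arm(increments=[[0,0,0,0,0,-0.18,1],[0,0,0,0,0,-0.18,1],[0,0,0,0,0,-0.18,1],[0,0,0,0,0,-0.18,1],[0,0,0,0,0,-0.18,1]])

```text
t: 14.05
ee_pos: [0.5595, -0.028, 0.0623]
orientation: [180.0, -0.0, 47.0]
force: [0.3, -0.7, -0.3]
opening: 0.0941
grip_force: 0.0
```

>>> jog_arm(increments=[[0,0,0,0,0,-0.18,1],[0,0,0,0,0,-0.18,1],[0,0,0,0,0,-0.18,1],[0,0,0,0,0,-0.18,1],[0,0,0,0,0,-0.18,1]])

```text
t: 14.68
ee_pos: [0.5595, -0.0281, 0.0623]
orientation: [180.0, 0.0, 98.6]
force: [0.2, -0.8, -0.9]
opening: 0.0942
grip_force: 0.0
```

>>> jog_arm(increments=[[0,0,0,0,0,-0.18,1],[0,0,0,0,0,-0.18,1],[0,0,0,0,0,-0.18,1],[0,0,0,0,0,-0.18,1],[0,0,0,0,0,-0.18,1]])

```text
t: 15.3
ee_pos: [0.5595, -0.0282, 0.0623]
orientation: [180.0, 0.0, 150.1]
force: [0.7, 0.0, -0.6]
opening: 0.0939
grip_force: 0.0
```

>>> jog_arm(increments=[[0,0,0,0,0,-0.18,1],[0,0,0,0,0,-0.12,1],[0,0,0,0,0,0,1]])

```text
t: 15.68
ee_pos: [0.5595, -0.0283, 0.0623]
orientation: [180.0, 0.0, 166.9]
force: [-0.1, 0.2, -1.3]
opening: 0.0938
grip_force: 0.0
```

Run:
```python
from h import *
ct=cam('wrist'); s=env.get_state()
print(s['ee_pos'],s['orientation'],s['q'].round(0),s['force'])
cv2.imwrite('pics/w5.png',env.get_image('wrist'))
d=np.radians(-72.9+60)
for k in(-1,0,1): print(w2px(ct,[.5592+k*.032*np.cos(d),-.0278+k*.032*np.sin(d),.078]))
```

```text
[ 0.55946813 -0.02833995  0.06230043] [1.79992567e+02 3.36423628e-02 1.66893280e+02] [-15.  25.  14. 115.  -9.  41.  81.] [-0.05385019  0.20005596 -1.25806896]
(np.float64(326.50219581512573), np.float64(251.79653173458058))
(np.float64(326.7869514899362), np.float64(326.96990169675473))
(np.float64(327.04257914848955), np.float64(394.45369306205396))
```

View pics/w5.png

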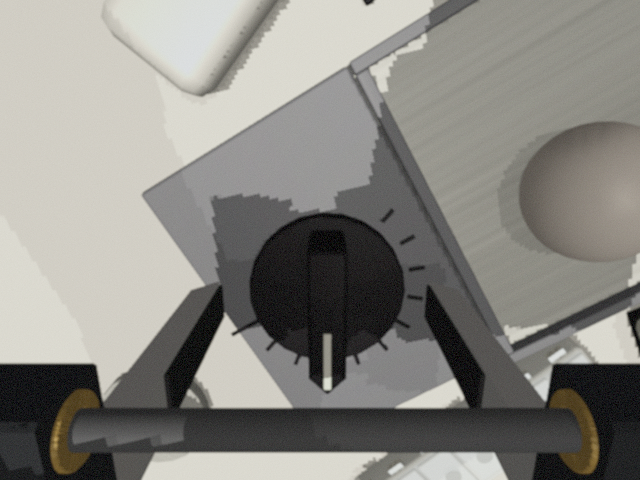

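The bar is aligned at x=327 with its tip at (327,392), as predicted: exactly click 3, 60° from the long tick at lower left. I'll grip and turn clockwise to the stop with slight overtravel.

>>> jog_arm(increments=[[0,0,2,0,0,0,0.6],[0,0,0,0,0,0,0.3],[0,0,0,0,0,0,0.1],[0,0,0,0,0,0,0],[0,0,0,0,0,0,0]])

```text
t: 16.35
ee_pos: [0.5593, -0.0279, 0.06]
orientation: [-180.0, -0.0, 166.9]
force: [0.8, 0.0, 0.4]
opening: 0.0474
grip_force: 0.0
```

>>> jog_arm(increments=[[0,0,0,0,0,0,0],[0,0,0,0,0,0,0],[0,0,0,0,0,0,0],[0,0,0,0,0,0.08,0],[0,0,0,0,0,0.14,0]])

```text
t: 16.98
ee_pos: [0.5595, -0.0274, 0.06]
orientation: [180.0, -0.0, 154.1]
force: [0.3, 3.7, -1.1]
opening: 0.0157
grip_force: 25.0
```

>>> jog_arm(increments=[[0,0,0,0,0,0.16,0],[0,0,0,0,0,0.16,0],[0,0,0,0,0,0.16,0],[0,0,0,0,0,0.16,0],[0,0,0,0,0,0.1,0]])

```text
t: 17.6
ee_pos: [0.5592, -0.0276, 0.06]
orientation: [-180.0, -0.0, 111.7]
force: [-0.9, 1.5, 2.0]
opening: 0.0157
grip_force: 25.0
```

>>> jog_arm(increments=[[0,0,0,0,0,0.06,0],[0,0,0,0,0,0.04,0],[0,0,0,0,0,0.02,0],[0,0,0,0,0,0,0],[0,0,0,0,0,0,0]])

```text
t: 18.23
ee_pos: [0.5592, -0.0276, 0.06]
orientation: [-180.0, -0.0, 105.1]
force: [-2.1, 3.9, 5.0]
opening: 0.0162
grip_force: 25.6
```

Run:
```python
from h import *
s=env.get_state();print(s['orientation'],s['ee_pos'],s['force'],s['moment'],s['opening'])
```

```text
[-1.79980835e+02 -2.48602416e-02  1.05074917e+02] [ 0.55915925 -0.02761522  0.0599906 ] [-2.1402856   3.88338847  5.01622826] [0.82852729 0.89581488 0.66181551] 0.01621602153119981
```

The moment rose to 0.66 N m, so the dial is at its stop. Now back four clicks (81.9° including the overtravel).

>>> jog_arm(increments=[[0,0,0,0,0,-0.08,0],[0,0,0,0,0,-0.14,0],[0,0,0,0,0,-0.16,0],[0,0,0,0,0,-0.16,0],[0,0,0,0,0,-0.16,0]])

```text
t: 18.85
ee_pos: [0.5595, -0.0274, 0.06]
orientation: [180.0, -0.0, 145.4]
force: [-0.3, 4.8, 0.4]
opening: 0.016
grip_force: 25.0
```

>>> jog_arm(increments=[[0,0,0,0,0,-0.16,0],[0,0,0,0,0,-0.16,0],[0,0,0,0,0,-0.16,0],[0,0,0,0,0,-0.12,0],[0,0,0,0,0,-0.08,0]])

```text
t: 19.48
ee_pos: [0.5595, -0.0271, 0.06]
orientation: [179.9, 0.0, -175.7]
force: [0.2, 6.8, 1.4]
opening: 0.0163
grip_force: 25.0
```

>>> jog_arm(increments=[[0,0,0,0,0,-0.05,0],[0,0,0,0,0,0,0],[0,0,0,0,0,0,0],[0,0,0,0,0,0,0.3],[0,0,0,0,0,0,0.6]])

```text
t: 20.1
ee_pos: [0.5594, -0.0284, 0.0599]
orientation: [-180.0, 0.0, -173.1]
force: [-0.2, 0.0, 0.5]
opening: 0.0323
grip_force: 0.0
```

>>> jog_arm(increments=[[0,0,0,0,0,0,0.8],[0,0,0,0,0,0,0.8],[0,0,-20,0,0,0,0.8],[0,0,-40,0,0,0,0.8],[0,0,-40,0,0,0,0.8]])

```text
t: 20.72
ee_pos: [0.5591, -0.0281, 0.161]
orientation: [-180.0, -0.0, -173.1]
force: [1.4, 0.6, 0.6]
opening: 0.075
grip_force: 0.0
```

>>> jog_arm(increments=[[0,0,-20,0,0,0,0.8],[0,0,0,0,0,0,0.8]])

```text
t: 20.98
ee_pos: [0.5601, -0.028, 0.1814]
orientation: [-180.0, 0.2, -173.1]
force: [-0.3, 0.2, -0.7]
opening: 0.0751
grip_force: 0.0
```

Run:
```python
from h import *
ct=cam('wrist'); s=env.get_state()
print(s['ee_pos'],s['orientation'],s['force'])
cv2.imwrite('pics/w6.png',env.get_image('wrist'))
d=np.radians(-72.9+80)
for k in(-1,0,1): print(w2px(ct,[.5592+k*.032*np.cos(d),-.0278+k*.032*np.sin(d),.078]))
print('ball',w2px(ct,[.5367,.096,.052]))
```

```text
[ 0.56013066 -0.02799075  0.18139303] [-1.79998800e+02  1.59954441e-01 -1.73065008e+02] [-0.29892645  0.15890821 -0.68839299]
(np.float64(325.6127360056474), np.float64(193.68563112799086))
(np.float64(325.776904106965), np.float64(240.49782724564648))
(np.float64(325.9307540354574), np.float64(284.3678176242548))
ball (np.float64(497.7776679603134), np.float64(220.2021750608659))
```

View pics/w6.png

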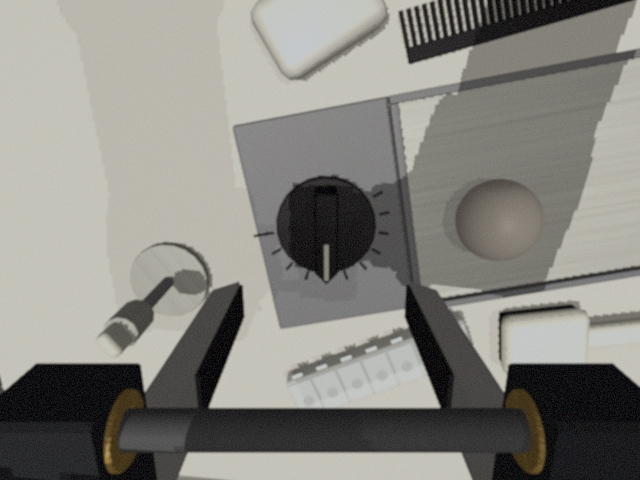

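The pointer tip at (326,282) sits on the fourth tick after the long one: stop (263,235), then (277,251), (290,266), (307,275), then the pointer. The ball is at (500,220), as predicted for seated. The gripper is clear, so I'll hand in.

```bash
python3 -c "
from station import env
print(env.hand_in())"
```

```text
the job is handed in; nothing more can be done
None
```

I handed the job in at about 21 s: my last camera look showed the ball seated in the pocket, the dial released on the fourth click back from its clockwise stop, and the gripper clear; the hand-in returned no verdict.

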